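Index the notched wheel to its triangle and lock it with the pin

TASK

Stand the index pin in the guide bush of the fixture and let go, so that it rests on the wheel. Then turn the wheel slowly by its crank post, counter-clockwise seen from above, until the sector with the raised triangle shows in the window and the pin drops fully home into the wheel's notch; stop as soon as you feel it catch and never force the wheel or the pin. Let go and leave the other things on the table where they are.

Things in the scene. Friction and masses are not known exactly. Their poses are not given: they have to be found in the camera images.
- pin_head (a point): Centre of the black grip head of the loose steel index pin. The head is a cylinder 26 mm in diameter, 30 mm tall (15 mm above and below this point); under it a 12 mm shank, 42 mm long, chamfered at the foot: the foot lies 57 mm below this point. At the start it stands upright, loose in a hole of a wooden parking block 56 x 56 x 46 mm, head resting on the block.
- guide (a point): Centre of the mouth (75 mm above the table) of the fixture's fixed upright guide bush: bore 14 mm, 26 mm deep, collar 24 mm in outer diameter standing 18 mm above the cover plate. The wheel's flat top passes 30 mm below the mouth. Pin resting on the wheel: pin_head 27 mm above this point. Pin home in the notch, head on the collar: pin_head 15 mm above.
- window (a point): Centre of the square window, 37 x 37 mm, in the fixture's steel cover plate (top of the plate 57 mm above the table), at the height of the dial seen in it, 48 mm from the wheel's axis. The fixture is bolted down.
- axis (a point): Point on the upright turning axis of the wheel, at the height of the wheel's top face (45 mm above the table). Counter-clockwise seen from above is a positive turn about z.
- crank (a point): Point on the axis of the upright black crank post on the wheel, 85 mm from the wheel's axis, 79 mm above the table. The post is 20 mm in diameter and rises 52 mm above the wheel's top; this point is 18 mm below its top. A flat foot 28 mm in diameter and 6 mm high surrounds it. Push it sideways to turn the wheel.
- mark (a point): Centre of the raised triangle (25 mm a side) on the dial, 48 mm from the wheel's axis; other sectors carry a bar and a round boss. At the start it is 35 to 86 degrees clockwise of the window, mostly under the cover. The dial is set on the wheel only roughly, up to 10 degrees off, so the pin may drop with the triangle anywhere within about 11 degrees of the window's centre: feel for it.
- pin: The index pin, about 130 g; origin at the centre of its foot, z up along the pin. It drops by its own weight, 12 mm, when the notch comes under it.
- wheel: The wheel with dial and post: a disc 200 mm in diameter, 14 mm thick, half under the cover; origin on the axis at its underside, 31 mm above the table. It turns with light friction (0.15 N m) and has one notch in its rim, 15 mm wide. Once the pin is in, it is blocked and pushing builds up force at once: push at 20 mm/s or less near the notch, and stop at a rise of a few N.
- elbow: Bystander: cast elbow pipe fitting, 56 x 56 x 39 mm, origin at the centre of its underside. Leave it.
- tee: Bystander: cast tee pipe fitting, 54 x 72 x 40 mm, origin at the centre of its underside. Leave it.
- tape: Bystander: roll of black tape, 68 mm in diameter, 19 mm high, origin at the centre of its underside. Leave it.
- pliers: Bystander: pliers with black handles, 201 x 64 x 13 mm, lying flat, origin at the centre of the underside. Leave them.

How it is judged (in metres and radians):
On the way:
1. the pin stands released in the guide bush, resting on the wheel (horizontal distance between pin_head and guide below 0.006 m and z of pin_head in the frame of guide between 0.021 and 0.031 m and contact force between the fingers and pin below 0.1 N), for 0.2 s.
At the end, for the whole second after the job is handed in: The pin stands in the guide bush (within 6 mm of its axis, upright within 7 degrees) with its head within 3 mm of the collar, so its foot is in the wheel's notch; the triangle is within 12 mm of the window's centre; wheel and pin are at rest and released (horizontal distance between pin_head and guide below 0.006 m and z of pin_head in the frame of guide below 0.018 m and angle between pin's own z axis and vertical below 0.12 rad and horizontal distance between mark and window below 0.012 m and angular speed of wheel below 0.05 rad/s and linear speed of pin below 0.02 m/s); the robot touches nothing.
It fails at once if the pin or the wheel is forced: more than 30 N between the pin and the wheel (contact force between pin and wheel above 30 N).
It fails at once if a bystander is moved more than 30 mm (distance of any of elbow, tee, tape, pliers from where it was at the start of the episode above 0.03 m).
It also fails if it takes over 58 s, if anything falls off the work surface, if the arm or the gripper's body presses on something with over 40 N, if the wrist force passes 120 N, or if a joint passes its speed limit or range.

ROBOT

A 6-joint arm with a two-finger parallel gripper is mounted at the origin on a cart in front of the work surface, level with it; the furniture and walls round the work are solid. World frame = base frame: x ahead of the robot, y to its left, z up, the work surface at z = 0. Lengths are in mm, angles in rad, forces in N, time in s.
With the tool pointing down it reaches from about 350 to 775 mm from the base axis. Payload 7.3 kg.
Tool frame: the origin (TCP) lies between the finger pads; the fingertips stand bot.tips_ahead ahead of it and the grasp point (between the pads) lies 6 mm ahead of it (bot.tips_ahead is the distance from the TCP to the fingertips, in mm); z points along the fingers, y is the line along which they close (so a half turn about z gives the same grasp; the last joint's range is limited). The gripper opens to 92 mm and grips with 3 to 60 N. Pads are 19 mm wide; open, the fingers measure 130 mm over their backs; the gripper's body (75 mm by 190 mm) begins 47 mm behind the grasp point.
Start: joints at [-1.339, 0.342, 1.524, -0, 1.275, -0.146], TCP at [193.683, -487.985, 251.741] pointing down, gripper open.
Joint ranges: [-2.53, 2.53], [-0.77, 2.02], [0.04, 2.7], [-1, 4.14], [0.28, 2.66], [-3.11, 3.11]. Speed limits (rad/s): [2.57, 2.57, 3.14, 3.14, 3.14, 3.14].

INTERFACE

Orientations are given as [roll, pitch, yaw] about the fixed x, y, z axes, in that order (R = Rz(yaw) Ry(pitch) Rx(roll)).
In Python, from plant import bot gives the robot as it stands. The module is installed in compiled form; this text tells all that it offers.
- The arm moves only by the tool step_arm, never from a script. Its argument "targets" is one flat list of numbers, 7 for each row, row after row: the opening, from 0 (shut) to 1 (fully open), then the shift along the tool's x, y, z each as a share of 100 mm, from -1 to 1, then the turn, a rotation vector about the tool's x, y, z each as a share of pi/4 rad, from -1 to 1. A call has 1 to 20 rows; each row is the pose to reach, as a shift and turn from the pose commanded when the call began, along the tool's axes at that moment; what a row does not reach only later rows make up. A row lasts 1/8 s, in which the tool goes at most 62.5 mm and 10.7 degrees, less where a joint would pass 70% of its speed; a pose out of reach is approached as far as the arm can. A call with a number of a shift or a turn outside -1 to 1 is refused whole. A call with a gripper value outside its range is refused whole. The fingers move at their own pace and stop on an object; the grip force is fixed at half the most. Time passes only in rows, so rows that repeat a pose let the fingers close. It gives the time, the measured TCP pose, the force, the opening and the grip force at its end, in the units of the state.
- bot.get_obs(): the state, without advancing time (a new reading comes with each control period).
- bot.capture(name): name is "scene" or "top"; returns (picture, depth): 480x640x3 uint8, blue, green, red; 480x640 float32, mm along the optical axis (not along the pixel's ray), 0 where there is no reading.
- bot.camera_info(name): a dict with "fx", "fy", "cx", "cy" (pixels), "camera_from_world" (4x4, takes a point from world to camera coordinates). Camera axes: x right, y down, z forward; pixel columns grow to the right and rows downward; lengths in mm; the calibration is good to about 2 mm. A picture is of the moment at which its call begins. camera_info takes no time and is no camera call.
- bot.close_job(): hands the job in; it is judged then, once.
The state is a dict: "time": time; "joint_positions": joint angles; "dq": joint speeds; "tau": joint torques, N m; "tool_pos": TCP position; "tcp_rot": TCP orientation; "contact_force": force on the tool from outside, world axes, zero at the start; "moment": the same for the moment, N m; "grip_width": finger opening in mm; "finger_force": force on a finger pad.
Only numpy, scipy, OpenCV 4.12 (cv2) and the standard library are available. Lean on these libraries where they do the work, as an engineer would, in place of code of your own. Each camera call takes 0.05 s, during which the arm holds its last target. There are 200 camera calls.

## Working session

There is one attempt and no reset: what is moved stays moved. The work goes in short steps, Python scripts to look and compute and a tool call to move; the robot and the scene stay as the last step left them, time stands still between calls to the robot, and variables do not carry over. Pictures are saved under pics/ and viewed, at most 10 in all, crops included, and the job is handed in when it is done.

Besides the shell and the picture viewer there is one more tool, called as name(argument=value, ...), one argument or row to a line, values as JSON. step_arm: Moves the arm, as the interface text tells. Shift numbers are shares of 100 mm and turn numbers shares of pi/4 rad, none past 1 either way. Its arguments: {"type":"object","properties":{"targets":{"type":"array"}},"required":["targets"]}

```bash
mkdir -p pics; cat > h.py <<'E'
import numpy as np,cv2
from plant import bot
def ray(n,u,v,z):
    c=bot.camera_info(n);T=np.linalg.inv(np.array(c["camera_from_world"]))
    d=T[:3,:3]@np.array([(u-c["cx"])/c["fx"],(v-c["cy"])/c["fy"],1]);o=T[:3,3]
    return o+d*(z-o[2])/d[2]
def cloud(n,dep):
    c=bot.camera_info(n);T=np.linalg.inv(np.array(c["camera_from_world"]))
    v,u=np.mgrid[:480,:640];P=np.stack([(u-c["cx"])/c["fx"]*dep,(v-c["cy"])/c["fy"]*dep,dep],-1)
    return P@T[:3,:3].T+T[:3,3]
E
python3 - <<'E'
from h import *
for n in("scene","top"):
    i,d=bot.capture(n);cv2.imwrite(f"pics/{n}0.png",i);np.save(f"{n}0.npy",d)
    c=bot.camera_info(n);print(n,c["fx"],np.linalg.inv(np.array(c["camera_from_world"])).round(2).tolist())
print(bot.get_obs(),bot.tips_ahead)
E
```

```text
scene 527.9683438081931 [[-0.95, -0.27, 0.16, 360.26], [-0.32, 0.82, -0.48, 377.98], [-0.0, -0.51, -0.86, 836.68], [0.0, 0.0, 0.0, 1.0]]
top 447.76415994506345 [[0.02, -0.98, 0.19, 373.62], [-1.0, -0.02, 0.03, -70.15], [-0.03, -0.19, -0.98, 929.24], [0.0, 0.0, 0.0, 1.0]]
{'time': 0.1, 'joint_positions': array([-1.33902829e+00,  3.42674871e-01,  1.52490128e+00,  4.44925207e-06,
        1.27541214e+00, -1.45985962e-01]), 'dq': array([-0.00083416, -0.00051116, -0.00381854,  0.00017635, -0.00017107,
       -0.00020096]), 'tau': array([ 1.76458303e-03, -4.32003450e+01, -2.44694209e+01,  7.17797340e-02,
        5.26439014e-02, -5.60283740e-05]), 'tool_pos': array([ 193.59143518, -487.65590708,  251.11016922]), 'tcp_rot': array([-3.14021249e+00, -2.07229116e-04,  3.77752558e-01]), 'contact_force': array([-0.0566223 , -0.84585201, -0.41243502]), 'moment': array([-0.07212897, -0.00560832,  0.02161708]), 'finger_force': 0.0, 'grip_width': 92.2265924595106} 25.0
```

View pics/scene0.png

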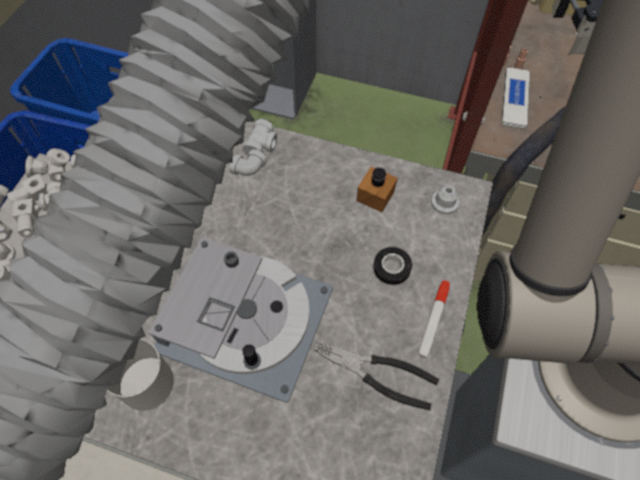

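View pics/top0.png

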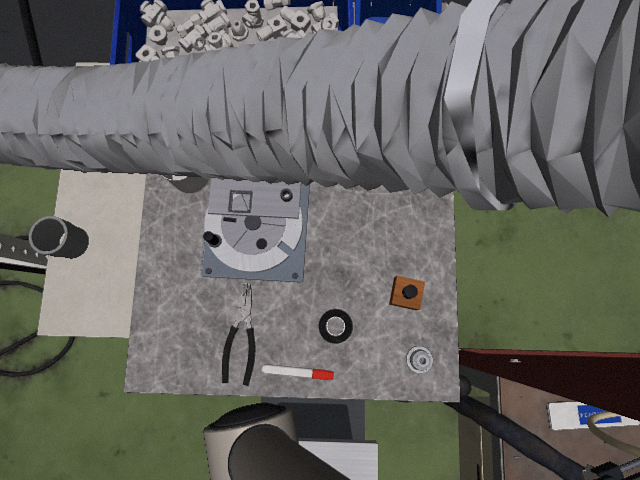

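Scene view: parking block with pin at (377,180), guide bush (232,258), window (215,314), wheel hub (247,309), crank post (250,352). Top view: pin (410,291), bush (287,196), window (240,201), hub (253,222), crank (212,239). A fat duct hangs over the fixture's far side, so I need its height.

```bash
python3 - <<'E'
from h import *
s=cv2.imread("pics/scene0.png");t=cv2.imread("pics/top0.png")
ds=np.load("scene0.npy");dt=np.load("top0.npy")
def tri(a,b):
    o=[];
    A=np.zeros((3,3));B=np.zeros(3)
    for n,(u,v) in(("scene",a),("top",b)):
        p=ray(n,u,v,0);q=ray(n,u,v,100);d=(q-p)/np.linalg.norm(q-p);M=np.eye(3)-np.outer(d,d);A+=M;B+=M@p
    return np.linalg.solve(A,B).round(1)
print("pin",tri((378,174),(410,291)))
print("bush",tri((232,258),(287,196)),"plane75",ray("scene",232,258,75),ray("top",287,196,75))
print("hub",tri((247,309),(253,222)))
print("win",ray("scene",215,314,45),ray("top",240,201,45))
print("crank",tri((250,349),(210,238)))
C=cloud("top",dt);Cs=cloud("scene",ds)
for n,C in(("top",C),("scene",Cs)):
    g=C[(C[...,2]>180)&(C[...,0]>350)]
    for y0 in range(-400,300,100):
        k=g[(g[:,1]>y0)&(g[:,1]<y0+100)]
        if len(k): print(n,y0,len(k),"x",k[:,0].min().round(),k[:,0].max().round(),"z",np.percentile(k[:,2],[0,5,50,100]).round())
cr=np.vstack([cv2.resize(s[220:400,140:350],(700,600),interpolation=2)])
cv2.imwrite("pics/c1.png",cr)
cv2.imwrite("pics/c2.png",cv2.resize(t[170:290,190:320],(650,600),interpolation=2))
E
```

```text
pin [ 439.4 -211.3   71.3]
bush [623.2  30.4  69.9] plane75 [621.38917286  32.69791206  75.        ] [621.76303025  29.79989435  75.        ]
hub [572.1  99.4  49.8]
win [617.67719054 121.84567048  45.        ] [618.20359679 129.69840683  45.        ]
crank [530.8 171.8  94.6]
top -300 5204 x 437.0 534.0 z [652. 683. 724. 749.]
top -200 45748 x 443.0 599.0 z [562. 642. 703. 751.]
top -100 20899 x 374.0 622.0 z [501. 565. 622. 929.]
top 0 11452 x 506.0 639.0 z [454. 508. 559. 605.]
top 100 8364 x 526.0 657.0 z [406. 460. 510. 545.]
top 200 6472 x 545.0 678.0 z [373. 422. 469. 504.]
scene -400 1 x 1196.0 1196.0 z [181. 181. 181. 181.]
scene -300 2 x 1197.0 1197.0 z [180. 180. 180. 181.]
scene -200 344 x 1010.0 1022.0 z [319. 323. 334. 352.]
scene -100 436 x 502.0 521.0 z [493. 506. 528. 548.]
scene 0 13610 x 505.0 639.0 z [444. 493. 542. 571.]
scene 100 18446 x 524.0 658.0 z [399. 448. 504. 543.]
scene 200 20187 x 544.0 672.0 z [363. 411. 465. 502.]
```

View pics/c1.png

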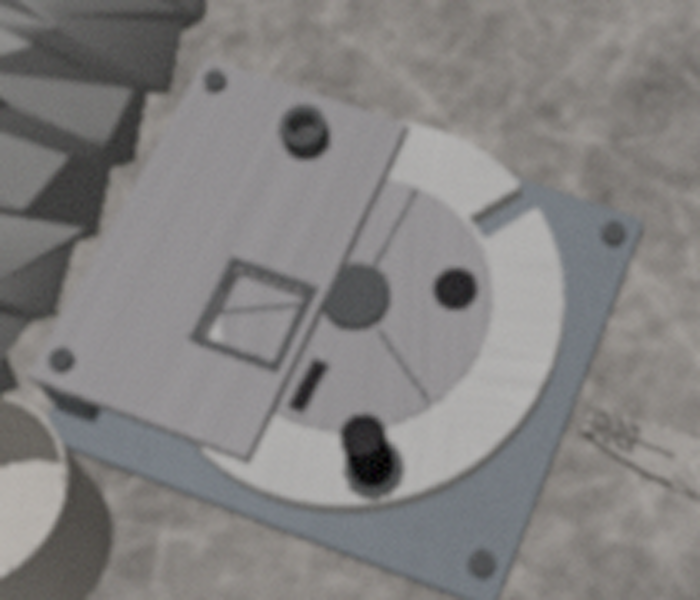

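View pics/c2.png

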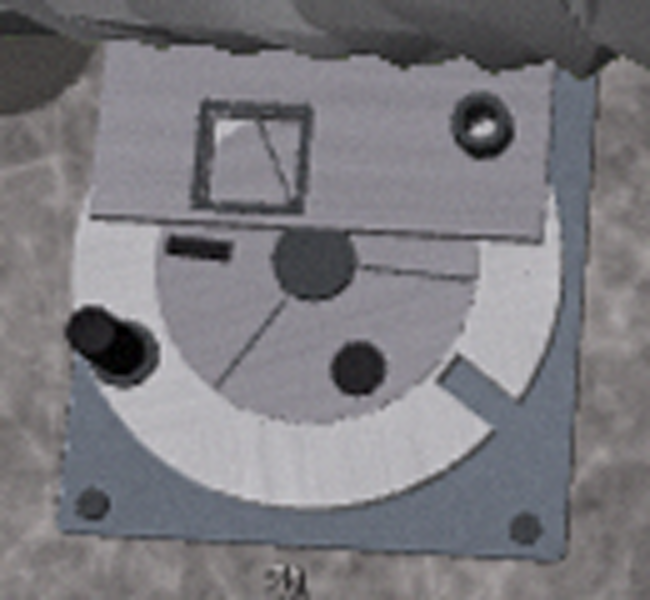

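Top crop: window at crop (258,155), hub (313,265), bush (483,125), notch in rim near (475,390), crank top at (95,330). The notch is about 74° clockwise of the bush. Refining points and estimating the duct's underside.

```bash
python3 - <<'E'
from h import *
from scipy.optimize import least_squares
s=cv2.imread("pics/scene0.png");t=cv2.imread("pics/top0.png")
ds=np.load("scene0.npy");dt=np.load("top0.npy")
Ct=cloud("top",dt);Cs=cloud("scene",ds)
A=np.vstack([C[(C[...,2]>300)&(C[...,0]>420)&(C[...,0]<800)&(C[...,1]>-150)&(C[...,1]<300)&(C[...,2]<850)] for C in(Ct,Cs)])[::7]
# cylinder fit: axis point(x0,z0) at y=0, slopes
f=lambda p:np.linalg.norm(np.cross(A-[p[0],0,p[1]],np.array([p[2],1,p[3]])/np.hypot(np.hypot(p[2],p[3]),1)),axis=1)-p[4]
r=least_squares(f,[600,480,.2,-.5,90],loss="soft_l1",f_scale=10);print("duct",r.x.round(2),np.abs(r.fun).mean())
# depth based tops
def around(C,img,x,y,z,lo,hi,rad=25,name=""):
    m=(np.hypot(C[...,0]-x,C[...,1]-y)<rad)&(C[...,2]>lo)&(C[...,2]<hi);P=C[m]
    print(name,len(P),np.median(P,0).round(1),((P.max(0)+P.min(0))/2).round(1),P.min(0).round(),P.max(0).round())
for n,C in(("top",Ct),("scene",Cs)):
    around(C,None,439,-211,71,70,90,30,n+" pin")
    around(C,None,622,31,75,68,85,25,n+" bush")
    around(C,None,531,172,97,85,105,25,n+" crank")
    P=C[(np.hypot(C[...,0]-571,C[...,1]-100)<130)&(C[...,2]>42)&(C[...,2]<47)]; print(n,"wheel top z",np.median(P[:,2]))
def dark(img,n,box,z,thr=60):
    u0,v0,u1,v1=box;g=cv2.cvtColor(img,6)[v0:v1,u0:u1];m=(g<thr).astype(np.uint8)
    k,l,st,c=cv2.connectedComponentsWithStats(m);
    for i in range(1,k):
        if st[i,4]>20: uv=c[i]+[u0,v0];print(n,uv.round(1),st[i].tolist(),ray(n,*uv,z).round(1))
print("pin top z=76");dark(t,"top",(395,278,425,305),76,45);dark(s,"scene",(365,162,392,195),70,45)
print("bush");dark(t,"top",(275,185,300,208),75,85);dark(s,"scene",(220,247,245,270),75,85)
print("hub");dark(t,"top",(240,212,266,232),45,85);dark(s,"scene",(233,296,262,322),45,85)
# wheel axis via white ring outer circle pixels
for n,C,im in(("top",Ct,t),("scene",Cs,s)):
    g=im.min(2);m=(g>150)
    uv=np.argwhere(m);
    W=np.array([ray(n,u,v,45) for v,u in uv]);d=np.hypot(W[:,0]-571,W[:,1]-100);W=W[(d<106)]
    # outer edge: per angle farthest
    a=np.round(np.degrees(np.arctan2(W[:,1]-100,W[:,0]-571))/4);E=[]
    for k in np.unique(a):
        w=W[a==k];dd=np.hypot(w[:,0]-571,w[:,1]-100)
        if dd.max()>92:E.append(w[dd.argmax()])
    E=np.array(E);q=least_squares(lambda p:np.hypot(E[:,0]-p[0],E[:,1]-p[1])-p[2],[571,100,100],loss="soft_l1").x;print(n,"ring",q.round(1),len(E))
E
```

```text
duct [ 5.6460e+02  5.4319e+02  2.1000e-01 -5.5000e-01  5.6840e+01] 6.556522529173224
top pin 152 [ 439.4 -210.8   76.5] [ 439.5 -211.6   75.4] [ 428. -224.   70.] [ 451. -199.   80.]
top bush 87 [625.6  32.2  75.5] [626.8  32.2  73.4] [615.  20.  68.] [638.  44.  79.]
top crank 100 [533.6 174.   97.5] [534.1 175.3  94.3] [525. 165.  87.] [544. 185. 102.]
top wheel top z 45.821278393483794
scene pin 149 [ 438.3 -211.    75.4] [ 438.3 -212.6   74.6] [ 426. -225.   70.] [ 451. -200.   79.]
scene bush 129 [624.8  32.2  73.6] [625.5  31.6  73. ] [614.  20.  68.] [637.  43.  78.]
scene crank 169 [531.8 175.2  96.3] [532.5 174.7  92.5] [523. 165.  85.] [542. 184.  99.]
scene wheel top z 45.15514097096781
pin top z=76
top [409.4 291.5] [7, 7, 16, 14, 155] [ 438.4 -209.5   76. ]
scene [378.1 177.2] [7, 7, 13, 18, 175] [ 437.3 -205.3   70. ]
bush
top [286.  194.8] [5, 4, 13, 13, 111] [624.1  31.9  75. ]
scene [231.1 259.9] [5, 6, 14, 15, 152] [621.4  36.4  75. ]
hub
top [252.3 221.7] [0, 3, 26, 15, 212] [575.  101.9  45. ]
scene [246.8 309.5] [4, 4, 19, 18, 199] [572.1  98.7  45. ]Traceback (most recent call last):
  File "<stdin>", line 31, in <module>
  File "h.py", line 4, in ray
    c=bot.camera_info(n);T=np.linalg.inv(np.array(c["camera_from_world"]))
ValueError: time passes only in moves, steps and waits
```

```bash
python3 - <<'E'
from h import *
for n in("top","scene"):
    im=cv2.imread(f"pics/{n}0.png").astype(int);C=cloud(n,np.load(f"{n}0.npy"))
    m=(im[...,2]>1.6*im[...,0])&(im[...,2]>1.6*im[...,1])&(im[...,2]<150)&(C[...,1]<-200)
    P=C[m];k=(P[:,0]<415);P=P[k]
    print(n,len(P))
    for y0 in range(-900,-200,50):
        q=P[(P[:,1]>y0)&(P[:,1]<=y0+50)]
        if len(q)>10:print(y0,np.percentile(q[:,0],[1,50,99]).round(),"z",np.percentile(q[:,2],[1,50,99]).round())
    # gripper area & other high things between
    q=C[(C[...,1]<-230)&(C[...,2]>60)&(C[...,0]>50)&(C[...,0]<600)&~m&(C[...,2]<500)]
    for y0 in range(-900,-200,100):
        w=q[(q[:,1]>y0)&(q[:,1]<=y0+100)]
        if len(w)>20:print("other",y0,len(w),np.percentile(w[:,0],[2,98]).round(),np.percentile(w[:,2],[2,98]).round())
for n,uvs in(("top",[(470,360),(520,380),(600,400),(630,360),(480,410),(600,430)]),("scene",[(450,160),(470,100),(500,20),(585,20),(580,45)])):
    C=cloud(n,np.load(f"{n}0.npy"))
    for u,v in uvs:print(n,u,v,C[v,u].round())
E
```

```text
top 7105
-900 [301. 303. 311.] z [-455. -448. -304.]
-850 [301. 302. 313.] z [-454. -434. -224.]
-800 [301. 302. 312.] z [-455. -355. -150.]
-750 [301. 302. 313.] z [-455. -297.  -64.]
-700 [301. 302. 312.] z [-454. -236.   12.]
-650 [301. 302. 313.] z [-453. -144.   81.]
-600 [301. 302. 312.] z [-454.  -70.  166.]
-550 [301. 302. 311.] z [-454.    9.  231.]
-500 [ 92. 310. 313.] z [-484. -450. -444.]
-450 [287. 315. 316.] z [-302.  256.  404.]
-400 [286. 303. 316.] z [-205.  305.  444.]
-250 [408. 412. 415.] z [14. 46. 49.]
other -600 23 [301. 302.] [ 72. 214.]
other -500 808 [185. 315.] [227. 336.]
other -400 960 [193. 316.] [ 77. 498.]
scene 4899
-900 [300. 300. 310.] z [-455. -225.    7.]
-850 [300. 300. 309.] z [-455. -226.   37.]
-800 [300. 300. 309.] z [-455. -162.   73.]
-750 [300. 300. 309.] z [-454. -132.  109.]
-700 [300. 300. 305.] z [-438.  -58.  137.]
-450 [314. 314. 315.] z [-104.  171.  315.]
-400 [287. 301. 314.] z [-64. 190. 339.]
other -600 262 [201. 225.] [226. 259.]
other -500 764 [167. 314.] [149. 335.]
other -400 669 [181. 315.] [ 70. 339.]
top 470 360 [ 302. -378. -130.]
top 520 380 [ 291. -378.  148.]
top 600 400 [ 295. -379.  376.]
top 630 360 [ 302. -840. -296.]
top 480 410 [ 210. -370.  -44.]
top 600 430 [ 274. -344.  434.]
scene 450 160 [ 314. -412.  -77.]
scene 470 100 [ 300. -669. -136.]
scene 500 20 [ 313. -382.  302.]
scene 585 20 [ 194. -393.  322.]
scene 580 45 [ 176. -427.  254.]
```

step_arm(
  targets=[1,0.17,-0.44,0,0,0,0,1,0.345,-0.875,0,0,0,0,1,0.345,-0.875,0,0,0,0],
)

```text
time: 0.48
tool_pos: [193.4, -391.2, 251.6]
tcp_rot: [-3.14, -0.0, 0.379]
contact_force: [-0.1, 0.4, 1.3]
grip_width: 91.6
finger_force: 0.0
```

step_arm(
  targets=[1,0.17,-0.44,0,0,0,0,1,0.345,-0.875,0,0,0,0,1,0.345,-0.875,0,0,0,0],
)

```text
time: 0.85
tool_pos: [193.3, -298.4, 251.9]
tcp_rot: [-3.142, -0.0, 0.379]
contact_force: [-0.2, -1.0, 0.3]
grip_width: 91.8
finger_force: 0.0
```

step_arm(
  targets=[1,0.57,-0.16,0,0,0,0,1,0.57,-0.16,0,0,0,0],
)

```text
time: 1.1
tool_pos: [242.7, -263.6, 252.0]
tcp_rot: [3.141, -0.001, 0.383]
contact_force: [0.8, -0.6, -0.2]
grip_width: 91.6
finger_force: 0.0
```

step_arm(
  targets=[1,0.5,-0.05,0,0,0,0,1,1,-0.1,0,0,0,0,1,1,-0.1,0.4,0,0,0,1,1,-0.1,0.6,0,0,0],
)

```text
time: 1.6
tool_pos: [329.9, -218.7, 190.1]
tcp_rot: [-3.141, 0.001, 0.379]
contact_force: [0.5, -0.0, 0.2]
grip_width: 91.7
finger_force: 0.0
```

```bash
cat >> h.py <<'E'
def go(x,y,z):
    o=bot.get_obs();c,s=np.cos(o["tcp_rot"][2]),np.sin(o["tcp_rot"][2]);d=np.array([x,y,z])-o["tool_pos"]
    print(o["time"],o["tool_pos"].round(1),o["tcp_rot"].round(3),o["joint_positions"].round(2),"F",o["contact_force"].round(1),"shares",(np.array([c*d[0]+s*d[1],s*d[0]-c*d[1],-d[2]])/100).round(3))
E
python3 -c "
from h import *
go(438.8,-211.5,150)"
```

```text
1.6 [ 329.9 -218.7  190.1] [-3.141e+00  1.000e-03  3.790e-01] [-0.78  0.18  1.94 -0.    1.02  0.41] F [ 0.5 -0.   0.2] shares [1.038 0.336 0.401]
```

step_arm(
  targets=[1,0.5,0.17,0.2,0,0,0,1,1,0.335,0.4,0,0,0,1,1,0.335,0.4,0,0,0],
)

```text
time: 1.98
tool_pos: [437.1, -213.4, 149.2]
tcp_rot: [-3.14, 0.001, 0.379]
contact_force: [-0.0, -0.1, 0.2]
grip_width: 92.1
finger_force: 0.0
```

```bash
python3 -c "
from h import *
go(438.8,-211.5,74)
for n in('scene','top'):
    i,d=bot.capture(n);cv2.imwrite(f'pics/{n}1.png',i);np.save(f'{n}1.npy',d)
a=cv2.imread('pics/scene1.png')[90:250,290:490];b=cv2.imread('pics/top1.png')[220:340,340:480]
cv2.imwrite('pics/c3.png',np.hstack([cv2.resize(a,(400,320)),cv2.resize(b,(373,320))]))"
```

```text
1.975 [ 437.1 -213.4  149.2] [-3.14e+00  1.00e-03  3.79e-01] [-0.61  0.39  1.77 -0.    0.98  0.58] F [-0.  -0.1  0.2] shares [ 0.022 -0.011  0.752]
```

View pics/c3.png

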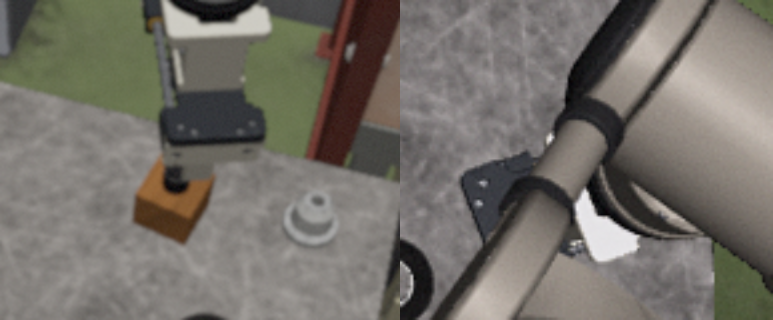

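The gripper stands over the pin (crop (177,183)) and the block is clear. Descend and grip.

step_arm(
  targets=[1,0.02,-0.01,0.4,0,0,0,1,0.02,-0.01,0.74,0,0,0,1,0.02,-0.01,0.74,0,0,0,0.2,0.02,-0.01,0.74,0,0,0,0.2,0.02,-0.01,0.74,0,0,0,0,0.02,-0.01,0.74,0,0,0,0,0.02,-0.01,0.74,0,0,0,0,0.02,-0.01,0.74,0,0,0],
)

```text
time: 3.08
tool_pos: [436.5, -210.4, 77.9]
tcp_rot: [3.141, -0.0, 0.378]
contact_force: [0.3, -0.3, -0.0]
grip_width: 46.5
finger_force: 0.0
```

step_arm(
  targets=[0,0,0,0.03,0,0,0,0,0,0,0.03,0,0,0,0,0,0,0.03,0,0,0,0,0,0,0.03,0,0,0,0,0,0,0.03,0,0,0],
)

```text
time: 3.7
tool_pos: [437.5, -212.0, 75.1]
tcp_rot: [3.138, -0.001, 0.378]
contact_force: [1.1, -5.9, -0.9]
grip_width: 25.4
finger_force: 29.9
```

step_arm(
  targets=[0,0,0,-0.1,0,0,0,0,0,0,-0.25,0,0,0,0,0,0,-0.45,0,0,0,0,0,0,-0.9,0,0,0,0,0,0,-0.9,0,0,0],
)

```text
time: 4.32
tool_pos: [437.8, -211.3, 167.3]
tcp_rot: [3.137, -0.003, 0.378]
contact_force: [-0.5, -0.5, -1.5]
grip_width: 25.2
finger_force: 29.9
```

```bash
python3 -c "
from h import *
go(530,-100,165);go(625.5,32,165)"
```

```text
4.325 [ 437.8 -211.3  167.3] [ 3.137e+00 -3.000e-03  3.780e-01] [-0.61  0.36  1.76  0.    1.02  0.59] F [-0.5 -0.5 -1.5] shares [ 1.268 -0.694  0.023]
4.325 [ 437.8 -211.3  167.3] [ 3.137e+00 -3.000e-03  3.780e-01] [-0.61  0.36  1.76  0.    1.02  0.59] F [-0.5 -0.5 -1.5] shares [ 2.642 -1.569  0.023]
```

step_arm(
  targets=[0,0.44,-0.26,0,0,0,0,0,0.88,-0.52,0,0,0,0,0,0.88,-0.52,0,0,0,0],
)

```text
time: 4.7
tool_pos: [499.7, -126.9, 163.3]
tcp_rot: [-3.14, 0.001, 0.382]
contact_force: [-0.3, -1.3, -1.9]
grip_width: 24.8
finger_force: 29.9
```

step_arm(
  targets=[0,0.44,-0.26,0,0,0,0,0,0.88,-0.52,0,0,0,0,0,0.88,-0.52,0,0,0,0],
)

```text
time: 5.08
tool_pos: [562.1, -46.9, 163.3]
tcp_rot: [-3.141, 0.001, 0.381]
contact_force: [-0.3, -0.6, -1.6]
grip_width: 25.3
finger_force: 29.9
```

step_arm(
  targets=[0,0.4,-0.24,0,0,0,0,0,0.8,-0.48,0,0,0,0,0,0.8,-0.48,0,0,0,0,0,0.8,-0.48,0,0,0,0],
)

```text
time: 5.58
tool_pos: [617.1, 24.0, 163.7]
tcp_rot: [-3.141, 0.003, 0.377]
contact_force: [0.1, 0.4, -1.3]
grip_width: 24.9
finger_force: 29.9
```

```bash
python3 -c "
from h import *
go(625.5,32,165)
for n in('scene','top'):
    i,d=bot.capture(n);cv2.imwrite(f'pics/{n}2.png',i);np.save(f'{n}2.npy',d)
a=cv2.imread('pics/scene2.png')[190:310,160:310];b=cv2.imread('pics/top2.png')[130:250,230:350]
cv2.imwrite('pics/c4.png',np.hstack([cv2.resize(a,(450,360)),cv2.resize(b,(340,360))]))"
```

```text
5.575 [617.1  24.  163.7] [-3.141e+00  3.000e-03  3.770e-01] [-0.08  0.59  1.37 -0.    1.18  1.11] F [ 0.1  0.4 -1.3] shares [ 0.107 -0.044 -0.013]
```

View pics/c4.png

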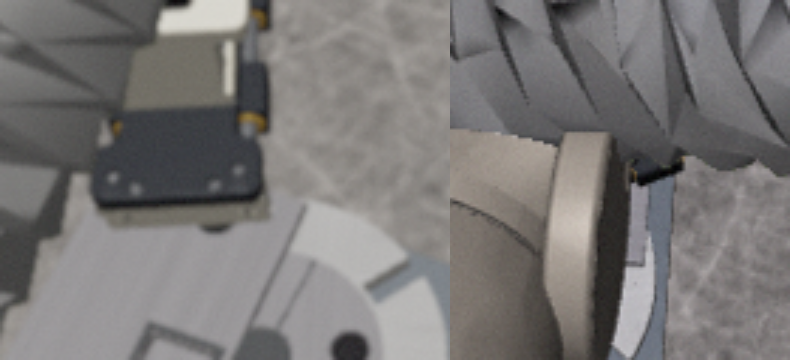

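```bash
python3 -c "
from h import *
go(624.3,31.5,150)"
```

```text
5.675 [617.3  23.7 164.3] [-3.141e+00  1.000e-03  3.760e-01] [-0.09  0.59  1.37 -0.    1.18  1.11] F [-0.5 -0.1 -1.5] shares [ 0.093 -0.047  0.143]
```

step_arm(
  targets=[0,0.093,-0.045,0.07,0,0,0,0,0.093,-0.045,0.14,0,0,0,0,0.093,-0.045,0.14,0,0,0,0,0.093,-0.045,0.14,0,0,0],
)

```text
time: 6.18
tool_pos: [625.2, 32.9, 150.6]
tcp_rot: [3.142, 0.0, 0.378]
contact_force: [-0.1, -0.0, -1.1]
grip_width: 25.3
finger_force: 29.9
```

step_arm(
  targets=[0,0,0,0.015,0,0,0,0,0,0,0.03,0,0,0,0,0,0,0.04,0,0,0,0,0,0,0.05,0,0,0,0,0,0,0.05,0,0,0],
)

```text
time: 6.8
tool_pos: [625.2, 33.0, 145.6]
tcp_rot: [3.142, 0.0, 0.378]
contact_force: [0.3, 0.7, -1.4]
grip_width: 25.3
finger_force: 29.9
```

step_arm(
  targets=[0,-0.013,0.01,0,0,0,0,0,-0.013,0.01,0.01,0,0,0,0,-0.013,0.01,0.02,0,0,0,0,-0.013,0.01,0.02,0,0,0],
)

```text
time: 7.3
tool_pos: [624.4, 31.5, 143.6]
tcp_rot: [-3.142, 0.0, 0.378]
contact_force: [-0.2, -1.0, -1.3]
grip_width: 25.0
finger_force: 29.9
```

step_arm(
  targets=[0,0,0,0.01,0,0,0,0,0,0,0.02,0,0,0,0,0,0,0.03,0,0,0],
)

```text
time: 7.68
tool_pos: [624.4, 31.6, 140.6]
tcp_rot: [3.142, 0.0, 0.378]
contact_force: [0.5, -0.1, -1.4]
grip_width: 25.5
finger_force: 29.9
```

step_arm(
  targets=[0,0,0,0.02,0,0,0,0,0,0,0.04,0,0,0,0,0,0,0.06,0,0,0,0,0,0,0.08,0,0,0],
)

```text
time: 8.18
tool_pos: [624.4, 31.5, 132.5]
tcp_rot: [3.142, 0.0, 0.378]
contact_force: [0.1, 0.3, -2.4]
grip_width: 25.3
finger_force: 29.9
```

step_arm(
  targets=[0,0,0,0.02,0,0,0,0,0,0,0.05,0,0,0,0,0,0,0.08,0,0,0,0,0,0,0.1,0,0,0],
)

```text
time: 8.68
tool_pos: [624.3, 31.5, 122.4]
tcp_rot: [-3.142, 0.0, 0.378]
contact_force: [0.1, -0.0, -1.2]
grip_width: 25.0
finger_force: 29.9
```

step_arm(
  targets=[0,0,0,0.02,0,0,0,0,0,0,0.035,0,0,0,0,0,0,0.035,0,0,0],
)

```text
time: 9.05
tool_pos: [624.4, 31.5, 119.1]
tcp_rot: [-3.142, 0.0, 0.378]
contact_force: [-0.1, 0.4, -1.8]
grip_width: 25.4
finger_force: 29.9
```

step_arm(
  targets=[0.6,0,0,0,0,0,0,0.6,0,0,0,0,0,0,0.6,0,0,0,0,0,0,0.6,0,0,0,0,0,0,0.6,0,0,0,0,0,0],
)

```text
time: 9.68
tool_pos: [624.4, 31.5, 119.3]
tcp_rot: [3.141, -0.0, 0.378]
contact_force: [0.7, 0.4, 0.2]
grip_width: 55.3
finger_force: 0.0
```

step_arm(
  targets=[0.6,0,0,-0.2,0,0,0,0.6,0,0,-0.55,0,0,0,0.6,0,0,-0.55,0,0,0],
)

```text
time: 10.05
tool_pos: [626.0, 31.5, 177.3]
tcp_rot: [3.139, -0.005, 0.378]
contact_force: [0.7, -0.2, 0.5]
grip_width: 54.9
finger_force: 0.0
```

```bash
python3 - <<'E'
from h import *
C=cloud("scene",np.load("scene1.npy"));D=cloud("top",np.load("top1.npy"))
# wrist extents in radial coordinates about base when TCP r=486,z=149
for n,K in(("scene",C),("top",D)):
    P=K.reshape(-1,3);P=P[(P[:,2]>100)];th=np.arctan2(-213,437);r=P[:,0]*np.cos(th)+P[:,1]*np.sin(th);l=-P[:,0]*np.sin(th)+P[:,1]*np.cos(th)
    for a in range(-300,150,50):
        m=(r-486>a)&(r-486<a+50)&(abs(l)<110)
        if m.sum()>10:print(n,a,"ztop rel tcp",np.percentile(P[m,2],98).round()-149)
E=cloud("scene",np.load("scene0.npy"));
P=E[(E[...,0]>540)&(E[...,1]>185)&(E[...,2]>25)&(E[...,2]<250)];print("cup",len(P),P.min(0).round(),P.max(0).round(),np.percentile(P,[5,95],axis=0).round())
i,d=bot.capture("scene");cv2.imwrite("pics/scene3.png",i);K=cloud("scene",d)
m=(np.hypot(K[...,0]-625,K[...,1]-32)<30)&(K[...,2]>60)&(K[...,2]<130);print("pin now",K[m].round().tolist()[:3],m.sum())
go(530,120,150)
E
```

```text
scene -200 ztop rel tcp 401.0
scene -150 ztop rel tcp 385.0
scene -100 ztop rel tcp 354.0
scene -50 ztop rel tcp 316.0
scene 0 ztop rel tcp 301.0
scene 50 ztop rel tcp 84.0
top -250 ztop rel tcp 505.0
top -200 ztop rel tcp 508.0
top -150 ztop rel tcp 780.0
top -100 ztop rel tcp 415.0
top -50 ztop rel tcp 534.0
top 0 ztop rel tcp 594.0
top 50 ztop rel tcp 599.0
top 100 ztop rel tcp 534.0
cup 2105 [541. 185.  25.] [935. 292. 115.] [[557. 186.  30.]
 [710. 289.  94.]]
pin now [[608.0, 14.0, 60.0], [620.0, 38.0, 71.0], [617.0, 39.0, 75.0]] 54
10.1 [625.   31.5 175.4] [ 3.14e+00 -2.00e-03  3.78e-01] [-0.07  0.59  1.34 -0.    1.21  1.12] F [ 0.2 -0.4 -0.3] shares [-0.557 -1.173  0.254]
```

step_arm(
  targets=[0.3,-0.3,-0.3,0,0,0.2,0,0,-0.55,-0.8,0,0,0.4,0,0,-0.55,-0.95,0,0,0.5,0,0,-0.55,-0.95,0,0,0.5,0],
)

```text
time: 10.6
tool_pos: [536.3, 100.0, 173.2]
tcp_rot: [-3.141, -0.39, 0.378]
contact_force: [0.4, -0.3, -0.4]
grip_width: 19.6
finger_force: 0.0
```

```bash
cat >> h.py <<'E'
from scipy.spatial.transform import Rotation as Ro
def go2(x,y,z,yaw,tilt):
    o=bot.get_obs();R=Ro.from_euler("xyz",o["tcp_rot"]);T=Ro.from_euler("xyz",[np.pi,0,yaw])*Ro.from_euler("y",tilt)
    d=R.inv().apply(np.array([x,y,z])-o["tool_pos"])/100;w=(R.inv()*T).as_rotvec()/(np.pi/4)
    print(o["time"],o["tool_pos"].round(1),"F",o["contact_force"].round(1),"sh",d.round(3),"rot",w.round(3),"j",o["joint_positions"].round(2))
E
python3 - <<'E'
from h import *
go2(560,189,125,.49,.4);go2(560,189,88,.49,.4)
i,d=bot.capture("top");cv2.imwrite("pics/top4.png",i);i,d=bot.capture("scene");cv2.imwrite("pics/scene4.png",i)
K=cloud("scene",d);m=(np.hypot(K[...,0]-626,K[...,1]-32)<22)&(K[...,2]>85)&(K[...,2]<130);print("pin now",m.sum(),np.median(K[m],0),K[m].max(0),K[m].min(0))
cv2.imwrite("pics/c5.png",cv2.resize(i[190:420,100:360],(780,600)))
E
```

```text
10.6 [536.3 100.  173.2] F [ 0.4 -0.3 -0.4] sh [ 0.325 -0.739  0.656] rot [ 0.054  0.013 -0.132] j [-0.04  0.3   1.9   0.28  0.6   0.95]
10.6 [536.3 100.  173.2] F [ 0.4 -0.3 -0.4] sh [ 0.184 -0.739  0.998] rot [ 0.054  0.013 -0.132] j [-0.04  0.3   1.9   0.28  0.6   0.95]
pin now 319 [622.17058706  36.32957003 114.94554999] [638.33891573  45.06686697 120.62502515] [612.08765848  18.89304505  86.4292007 ]
```

View pics/c5.png

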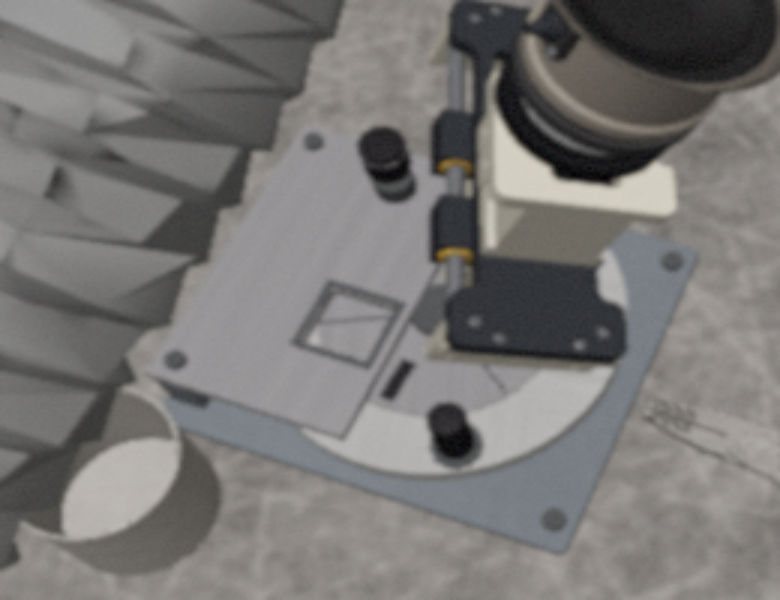

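The pin stands upright in the bush (crop (383,150)), resting on the wheel; the crank post is at crop (450,430), clear ahead.

step_arm(
  targets=[0,0.16,-0.37,0.33,0.02,0,-0.06,0,0.32,-0.74,0.65,0.05,0,-0.13,0,0.32,-0.74,0.65,0.05,0,-0.13,0,0.32,-0.74,0.65,0.05,0,-0.13],
)

```text
time: 11.2
tool_pos: [562.5, 187.9, 126.2]
tcp_rot: [3.138, -0.392, 0.488]
contact_force: [0.3, -0.3, 0.4]
grip_width: 0.8
finger_force: 0.0
```

```bash
python3 - <<'E'
from h import *
go2(560,189,88,.49,.4)
E
```

```text
11.2 [562.5 187.9 126.2] F [ 0.3 -0.3  0.4] sh [-0.162 -0.022  0.346] rot [ 0.005  0.01  -0.002] j [0.13 0.45 1.83 0.27 0.51 0.99]
```

step_arm(
  targets=[0,-0.08,-0.02,0.17,0,0,0,0,-0.16,-0.02,0.34,0,0,0,0,-0.16,-0.02,0.34,0,0,0],
)

```text
time: 11.58
tool_pos: [559.1, 188.0, 88.4]
tcp_rot: [3.139, -0.391, 0.486]
contact_force: [-0.8, 0.1, 0.1]
grip_width: 0.3
finger_force: 0.0
```

```bash
cat >> h.py <<'E'
def arc(a,off=24,z=88,yo=0):
    # fingers centre behind post when the post is at angle a (deg)
    t=np.radians(a);p=np.array([573,100])+85*np.array([np.cos(t),np.sin(t)])-off*np.array([-np.sin(t),np.cos(t)])
    yaw=t-np.pi/2;print("post",a,end=" ");go2(*p,z,yaw,.4)
E
python3 - <<'E'
from h import *
for a in (118,124,130,140,150):arc(a)
E
```

```text
post 118 11.575 [559.1 188.   88.4] F [-0.8  0.1  0.1] sh [-0.048 -0.008 -0.015] rot [ 0.004  0.012 -0.003] j [0.13 0.51 1.87 0.33 0.41 0.93]
post 124 11.575 [559.1 188.   88.4] F [-0.8  0.1  0.1] sh [-0.131 -0.028 -0.05 ] rot [ 0.056  0.012 -0.126] j [0.13 0.51 1.87 0.33 0.41 0.93]
post 130 11.575 [559.1 188.   88.4] F [-0.8  0.1  0.1] sh [-0.216 -0.038 -0.085] rot [ 0.107  0.012 -0.249] j [0.13 0.51 1.87 0.33 0.41 0.93]
post 140 11.575 [559.1 188.   88.4] F [-0.8  0.1  0.1] sh [-0.358 -0.034 -0.143] rot [ 0.193  0.012 -0.454] j [0.13 0.51 1.87 0.33 0.41 0.93]
post 150 11.575 [559.1 188.   88.4] F [-0.8  0.1  0.1] sh [-0.498 -0.004 -0.201] rot [ 0.278  0.012 -0.659] j [0.13 0.51 1.87 0.33 0.41 0.93]
```

step_arm(
  targets=[0,-0.05,-0.01,-0.015,0,0.01,0,0,-0.09,-0.02,-0.03,0.03,0.01,-0.06,0,-0.13,-0.03,-0.05,0.055,0.01,-0.125,0,-0.175,-0.033,-0.068,0.08,0.01,-0.19,0,-0.215,-0.038,-0.085,0.107,0.01,-0.25,0,-0.26,-0.038,-0.105,0.135,0.01,-0.315,0,-0.31,-0.036,-0.123,0.164,0.01,-0.385,0,-0.358,-0.034,-0.143,0.193,0.012,-0.454],
)

```text
time: 12.58
tool_pos: [524.2, 174.4, 90.1]
tcp_rot: [3.138, -0.404, 0.878]
contact_force: [0.6, 3.5, 1.4]
grip_width: 0.4
finger_force: 1.8
```

```bash
python3 - <<'E'
from h import *
i,d=bot.capture("scene");cv2.imwrite("pics/scene5.png",i);np.save("scene5.npy",d)
for a in (140,145,150,155,160,165,170):arc(a)
cv2.imwrite("pics/c6.png",cv2.resize(i[190:420,100:360],(780,600)))
E
```

```text
post 140 12.625 [524.  173.9  90. ] F [1.1 2.5 1.4] sh [-0.018  0.001  0.014] rot [ 0.001 -0.005  0.008] j [0.02 0.48 1.93 0.61 0.54 0.21]
post 145 12.625 [524.  173.9  90. ] F [1.1 2.5 1.4] sh [-0.087 -0.017 -0.016] rot [ 0.044 -0.005 -0.094] j [0.02 0.48 1.93 0.61 0.54 0.21]
post 150 12.625 [524.  173.9  90. ] F [1.1 2.5 1.4] sh [-0.157 -0.029 -0.046] rot [ 0.088 -0.005 -0.196] j [0.02 0.48 1.93 0.61 0.54 0.21]
post 155 12.625 [524.  173.9  90. ] F [1.1 2.5 1.4] sh [-0.227 -0.034 -0.076] rot [ 0.131 -0.005 -0.299] j [0.02 0.48 1.93 0.61 0.54 0.21]
post 160 12.625 [524.  173.9  90. ] F [1.1 2.5 1.4] sh [-0.298 -0.032 -0.106] rot [ 0.175 -0.004 -0.401] j [0.02 0.48 1.93 0.61 0.54 0.21]
post 165 12.625 [524.  173.9  90. ] F [1.1 2.5 1.4] sh [-0.369 -0.023 -0.136] rot [ 0.218 -0.004 -0.503] j [0.02 0.48 1.93 0.61 0.54 0.21]
post 170 12.625 [524.  173.9  90. ] F [1.1 2.5 1.4] sh [-0.438 -0.008 -0.166] rot [ 0.261 -0.004 -0.605] j [0.02 0.48 1.93 0.61 0.54 0.21]
```

View pics/c6.png

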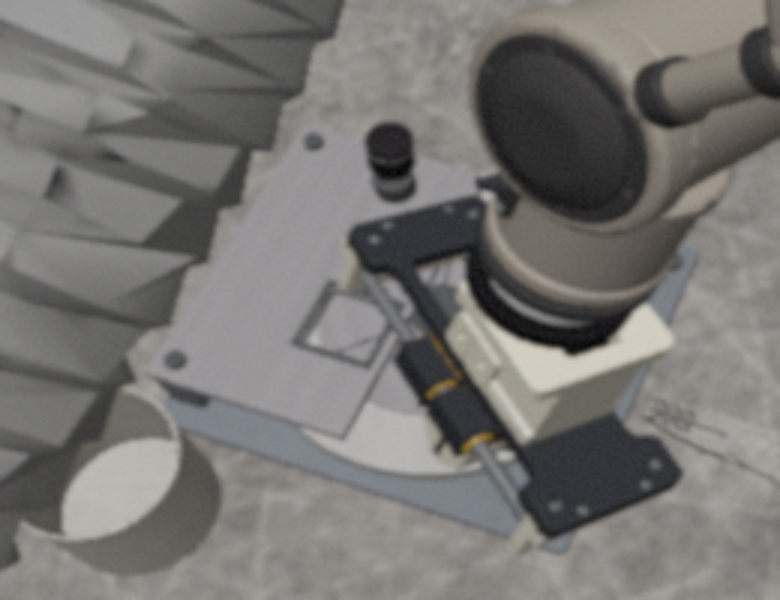

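step_arm(
  targets=[0,-0.05,-0.008,-0.001,0.022,0,-0.043,0,-0.087,-0.017,-0.016,0.044,0,-0.094,0,-0.122,-0.023,-0.031,0.066,0,-0.145,0,-0.157,-0.029,-0.046,0.088,0,-0.196,0,-0.192,-0.032,-0.061,0.11,0,-0.248,0,-0.227,-0.034,-0.076,0.131,0,-0.299,0,-0.262,-0.034,-0.091,0.153,0,-0.35,0,-0.298,-0.032,-0.106,0.175,0,-0.401,0,-0.333,-0.028,-0.121,0.196,0,-0.452,0,-0.369,-0.023,-0.136,0.218,0,-0.503,0,-0.404,-0.015,-0.151,0.24,0,-0.554],
)

```text
time: 14.0
tool_pos: [495.4, 142.3, 88.1]
tcp_rot: [-3.141, -0.403, 1.349]
contact_force: [-0.3, 3.1, 6.2]
grip_width: 0.3
finger_force: 2.5
```

```bash
python3 - <<'E'
from h import *
i,d=bot.capture("scene");cv2.imwrite("pics/scene6.png",i);np.save("scene6.npy",d)
for a in (167.5,170,175,180,185,190,195):arc(a)
cv2.imwrite("pics/c7.png",cv2.resize(i[210:380,140:330],(670,600)))
E
```

```text
post 167.5 14.05 [495.4 141.9  87.9] F [0.6 2.8 3.2] sh [-0.001 -0.001 -0.001] rot [ 0.001 -0.004 -0.002] j [-0.1   0.5   1.9   0.58  0.78 -0.31]
post 170 14.05 [495.4 141.9  87.9] F [0.6 2.8 3.2] sh [-0.035 -0.011 -0.016] rot [ 0.023 -0.004 -0.054] j [-0.1   0.5   1.9   0.58  0.78 -0.31]
post 175 14.05 [495.4 141.9  87.9] F [0.6 2.8 3.2] sh [-0.105 -0.025 -0.045] rot [ 0.066 -0.004 -0.156] j [-0.1   0.5   1.9   0.58  0.78 -0.31]
post 180 14.05 [495.4 141.9  87.9] F [0.6 2.8 3.2] sh [-0.175 -0.033 -0.075] rot [ 0.109 -0.004 -0.258] j [-0.1   0.5   1.9   0.58  0.78 -0.31]
post 185 14.05 [495.4 141.9  87.9] F [0.6 2.8 3.2] sh [-0.246 -0.034 -0.105] rot [ 0.153 -0.004 -0.36 ] j [-0.1   0.5   1.9   0.58  0.78 -0.31]
post 190 14.05 [495.4 141.9  87.9] F [0.6 2.8 3.2] sh [-0.317 -0.028 -0.136] rot [ 0.196 -0.003 -0.463] j [-0.1   0.5   1.9   0.58  0.78 -0.31]
post 195 14.05 [495.4 141.9  87.9] F [0.6 2.8 3.2] sh [-0.387 -0.015 -0.165] rot [ 0.24  -0.003 -0.565] j [-0.1   0.5   1.9   0.58  0.78 -0.31]
```

View pics/c7.png

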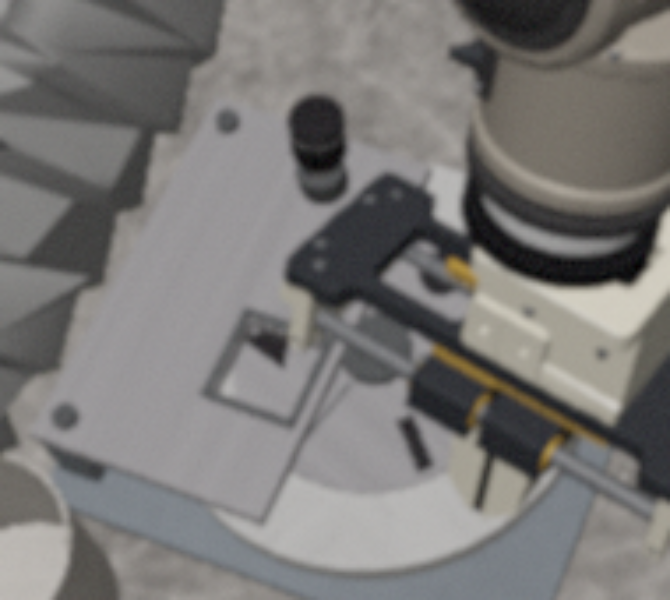

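step_arm(
  targets=[0,-0.03,-0.009,-0.013,0.02,0,-0.045,0,-0.05,-0.014,-0.021,0.031,0,-0.074,0,-0.07,-0.018,-0.03,0.045,0,-0.105,0,-0.091,-0.022,-0.039,0.057,0,-0.136,0,-0.112,-0.026,-0.048,0.07,0,-0.166,0,-0.133,-0.029,-0.057,0.083,0,-0.197],
)

```text
time: 14.8
tool_pos: [488.7, 128.5, 86.5]
tcp_rot: [-3.139, -0.402, 1.517]
contact_force: [2.0, 3.6, 4.2]
grip_width: 0.2
finger_force: 2.2
```

```bash
cat >> h.py <<'E'
def pinz():
    i,d=bot.capture("scene");K=cloud("scene",d);g=cv2.cvtColor(i,6)
    m=(np.hypot(K[...,0]-624,K[...,1]-33)<16)&(K[...,2]>80)&(K[...,2]<130)
    cv2.imwrite("pics/last.png",i);print("pin top z",np.percentile(K[m][:,2],[50,75,90]).round(1))
E
python3 - <<'E'
from h import *
pinz()
for a in (177,180,183,186,189,192,195,198):arc(a)
E
```

```text
pin top z [114.6 116.7 117.7]
post 177 14.85 [488.7 128.2  86.4] F [1.1 1.9 4.1] sh [ 0.008  0.007 -0.014] rot [-0.003 -0.003 -0.   ] j [-0.13  0.52  1.87  0.54  0.87 -0.45]
post 180 14.85 [488.7 128.2  86.4] F [1.1 1.9 4.1] sh [-0.033 -0.005 -0.031] rot [ 0.023 -0.003 -0.062] j [-0.13  0.52  1.87  0.54  0.87 -0.45]
post 183 14.85 [488.7 128.2  86.4] F [1.1 1.9 4.1] sh [-0.075 -0.014 -0.049] rot [ 0.049 -0.003 -0.123] j [-0.13  0.52  1.87  0.54  0.87 -0.45]
post 186 14.85 [488.7 128.2  86.4] F [1.1 1.9 4.1] sh [-0.117 -0.021 -0.067] rot [ 0.075 -0.003 -0.184] j [-0.13  0.52  1.87  0.54  0.87 -0.45]
post 189 14.85 [488.7 128.2  86.4] F [1.1 1.9 4.1] sh [-0.159 -0.025 -0.085] rot [ 0.101 -0.003 -0.246] j [-0.13  0.52  1.87  0.54  0.87 -0.45]
post 192 14.85 [488.7 128.2  86.4] F [1.1 1.9 4.1] sh [-0.202 -0.027 -0.103] rot [ 0.127 -0.003 -0.307] j [-0.13  0.52  1.87  0.54  0.87 -0.45]
post 195 14.85 [488.7 128.2  86.4] F [1.1 1.9 4.1] sh [-0.244 -0.026 -0.121] rot [ 0.153 -0.003 -0.368] j [-0.13  0.52  1.87  0.54  0.87 -0.45]
post 198 14.85 [488.7 128.2  86.4] F [1.1 1.9 4.1] sh [-0.287 -0.023 -0.139] rot [ 0.179 -0.003 -0.43 ] j [-0.13  0.52  1.87  0.54  0.87 -0.45]
```

step_arm(
  targets=[0,-0.012,-0.003,-0.01,0.009,0,-0.02,0,-0.026,-0.005,-0.02,0.018,0,-0.04,0,-0.04,-0.007,-0.03,0.026,0,-0.062,0,-0.054,-0.01,-0.04,0.035,0,-0.082,0,-0.068,-0.013,-0.046,0.044,0,-0.11],
)

```text
time: 15.48
tool_pos: [486.4, 120.7, 87.9]
tcp_rot: [-3.14, -0.402, 1.611]
contact_force: [-1.5, 2.8, -1.0]
grip_width: 0.6
finger_force: 1.3
```

step_arm(
  targets=[0,-0.012,-0.003,-0.005,0.009,0,-0.02,0,-0.025,-0.005,-0.011,0.018,0,-0.04,0,-0.038,-0.007,-0.017,0.026,0,-0.06],
)

```text
time: 15.85
tool_pos: [486.1, 116.4, 88.1]
tcp_rot: [-3.14, -0.402, 1.662]
contact_force: [-2.3, 2.9, 0.7]
grip_width: 0.4
finger_force: 1.5
```

```bash
python3 - <<'E'
from h import *
pinz()
for a in (186,189,192,195,198):arc(a)
E
```

```text
pin top z [114.6 116.5 117.4]
post 186 15.9 [486.2 116.3  88.1] F [-1.7  2.3  1.2] sh [-0.012 -0.004 -0.004] rot [ 0.005 -0.003 -0.015] j [-0.15  0.53  1.83  0.49  0.95 -0.56]
post 189 15.9 [486.2 116.3  88.1] F [-1.7  2.3  1.2] sh [-0.054 -0.014 -0.021] rot [ 0.031 -0.003 -0.076] j [-0.15  0.53  1.83  0.49  0.95 -0.56]
post 192 15.9 [486.2 116.3  88.1] F [-1.7  2.3  1.2] sh [-0.096 -0.023 -0.039] rot [ 0.057 -0.003 -0.138] j [-0.15  0.53  1.83  0.49  0.95 -0.56]
post 195 15.9 [486.2 116.3  88.1] F [-1.7  2.3  1.2] sh [-0.138 -0.029 -0.057] rot [ 0.083 -0.003 -0.199] j [-0.15  0.53  1.83  0.49  0.95 -0.56]
post 198 15.9 [486.2 116.3  88.1] F [-1.7  2.3  1.2] sh [-0.18  -0.033 -0.075] rot [ 0.109 -0.003 -0.261] j [-0.15  0.53  1.83  0.49  0.95 -0.56]
```

step_arm(
  targets=[0,-0.013,-0.004,-0.005,0.008,0,-0.02,0,-0.026,-0.008,-0.01,0.016,0,-0.04],
)

```text
time: 16.15
tool_pos: [485.7, 113.6, 88.1]
tcp_rot: [3.141, -0.402, 1.696]
contact_force: [-1.9, 3.1, 1.5]
grip_width: 0.1
finger_force: 1.7
```

step_arm(
  targets=[0,-0.013,-0.003,-0.005,0.008,0,-0.02,0,-0.026,-0.006,-0.01,0.016,0,-0.04],
)

```text
time: 16.4
tool_pos: [485.6, 110.6, 88.0]
tcp_rot: [3.14, -0.402, 1.73]
contact_force: [-1.9, 2.5, 1.9]
grip_width: 0.6
finger_force: 1.5
```

Now about 189°; one short call at a time.

step_arm(
  targets=[0,-0.012,-0.003,-0.005,0.008,0,-0.02,0,-0.024,-0.006,-0.01,0.016,0,-0.04],
)

```text
time: 16.65
tool_pos: [485.4, 108.0, 88.0]
tcp_rot: [3.14, -0.402, 1.764]
contact_force: [-2.5, 1.3, 1.4]
grip_width: 0.1
finger_force: 1.6
```

```bash
python3 -c "
from h import *
pinz();arc(191)"
```

```text
pin top z [114.4 116.5 117.5]
post 191 16.7 [485.5 107.8  88. ] F [-2.7  1.6  1.1] sh [-0.003 -0.006 -0.002] rot [ 0.002 -0.002  0.003] j [-0.16  0.54  1.8   0.45  0.99 -0.64]
```

step_arm(
  targets=[0,-0.012,-0.005,-0.005,0.008,0,-0.02,0,-0.024,-0.008,-0.01,0.016,0,-0.04],
)

```text
time: 16.95
tool_pos: [485.2, 105.3, 87.9]
tcp_rot: [3.139, -0.402, 1.799]
contact_force: [-1.6, 2.8, 1.0]
grip_width: 0.4
finger_force: 1.3
```

```bash
python3 -c "
from h import *
pinz();arc(193)"
```

```text
pin top z [113.8 115.7 116.7]
post 193 17.0 [485.4 105.1  87.9] F [-1.2  0.7  0.4] sh [-0.006 -0.008 -0.003] rot [ 0.003 -0.002  0.002] j [-0.16  0.55  1.79  0.44  1.01 -0.67]
```

step_arm(
  targets=[0,-0.01,-0.004,-0.004,0.008,0,-0.02,0,-0.02,-0.008,-0.008,0.012,0,-0.03],
)

```text
time: 17.25
tool_pos: [485.1, 103.0, 87.9]
tcp_rot: [3.138, -0.402, 1.824]
contact_force: [-1.1, 2.5, 0.6]
grip_width: 0.3
finger_force: 1.1
```

```bash
python3 -c "
from h import *
pinz();arc(194.5)"
```

```text
pin top z [103.4 104.7 105.8]
post 194.5 17.3 [485.1 102.9  87.9] F [-1.4  0.8  0.9] sh [-0.007 -0.007 -0.004] rot [ 0.005 -0.002  0.   ] j [-0.17  0.55  1.78  0.44  1.02 -0.69]
```

The pin has dropped 12 mm, so it has caught. Back off and lift clear.

step_arm(
  targets=[0,0.05,0,0.02,0,0,0,0,0.14,0,0.06,0,0,0,0,0.29,0,-0.31,0,0,0,0,0.45,0,-0.68,0,0,0,0,0.45,0,-0.68,0,0,0],
)

```text
time: 17.92
tool_pos: [482.3, 117.9, 170.6]
tcp_rot: [3.132, -0.4, 1.826]
contact_force: [0.9, -0.6, 0.6]
grip_width: 0.4
finger_force: 0.0
```

```bash
python3 - <<'E'
from h import *
pinz();o=bot.get_obs();print(o["tool_pos"],o["contact_force"])
i=cv2.imread("pics/last.png");cv2.imwrite("pics/c8.png",cv2.resize(i[130:400,140:460],(711,600)))
E
```

```text
pin top z [103.9 104.6 104.7]
[481.29386545 117.81707168 168.97136964] [ 0.57144917 -0.3083285  -1.11658189]
```

View pics/c8.png

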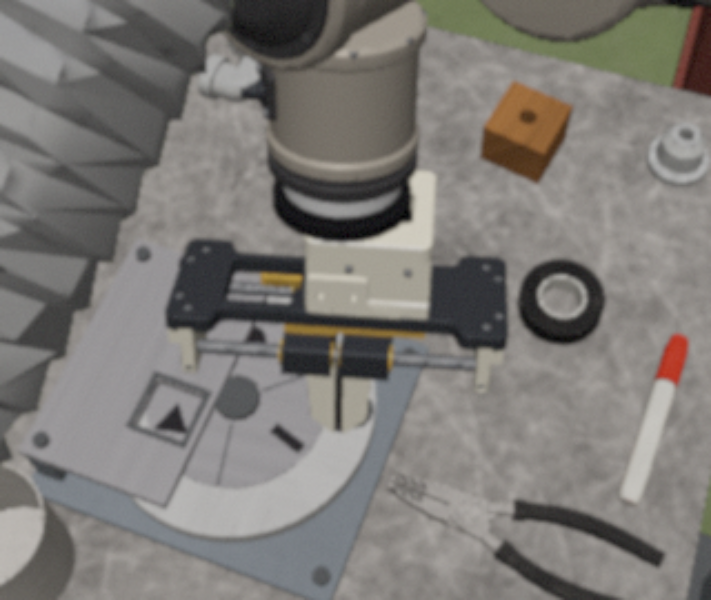

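The triangle (crop (173,418)) sits in the window (centre about (172,408)), roughly 5 mm off. The pin head is at its home height, the bystanders are in place and the robot is clear.

```bash
python3 -c "
from plant import bot
print(bot.close_job())"
```

```text
the job is handed in; nothing more can be done
None
```

The job is handed in at about 18 s, verdict not shown: the pin dropped 12 mm home into the notch, the triangle shows about 5 mm from the window's centre, the arm is clear, and I saw none of the bystanders moved.

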